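Reset the rework station with its key

ROBOT

A 7-joint arm with a two-finger parallel gripper is mounted at the origin on the work surface. World frame = base frame: x ahead of the robot, y to its left, z up, the work surface at z = 0. Lengths are in mm, angles in degrees, forces in N, time in s.
With the tool pointing down it reaches from about 425 to 1025 mm from the base axis. Payload 9.4 kg.
Tool frame: the origin (TCP) lies on the centre line of the jaws, within the pads' length; the fingertips stand 22 mm ahead of it and the grasp point (between the pads) lies 3 mm ahead of it; z points along the fingers, y is the direction in which the jaws open and shut (so a half turn about z gives the same grasp; the last joint's range is limited). The gripper opens to 85 mm and grips with 20 to 120 N. Pads are 22 mm wide; open, the fingers measure 114 mm over their backs; the gripper's body (76 mm by 85 mm) begins 54 mm behind the grasp point. The pads swing forward as they close: fully open they stand 13 mm farther back than shut.
Start: joints at [66.194, 34.337, -0.143, 91.639, 0.103, 54.024, -4.572], TCP at [240.949, -683.789, 253.275] pointing down, gripper open.
Joint ranges: [-147.43, 147.43], [-19.82, 112.94], [-74.19, 73.91], [6.32, 146.72], [-59.91, 239.91], [6.04, 106.73], [-150.56, 150.56]. Speed limits (degrees/s): [127.2, 127.2, 172.46, 172.46, 180, 180, 180].

INTERFACE

Orientations are given as a 3x3 rotation matrix whose columns are the frame's x, y, z axes.
In Python, from plant import * gives the robot as it stands.
- The arm moves only by the tool servo_tool, never from a script. Its argument "targets" is a list of rows, each an object of numbers: "dx", "dy", "dz": the shift along the tool's x, y, z in m; "turn": the turn about the tool's z in degrees; "claw": the opening, from 0 (shut) to 1 (fully open). A call has 1 to 10 rows; each row is the pose to reach, as a shift and turn from the pose commanded when the call began, along the tool's axes at that moment; what a row does not reach only later rows make up. A row lasts 1/10 s, in which the tool goes at most 50 mm and 8.59 degrees, less where a joint would pass 70% of its speed; a pose out of reach is approached as far as the arm can. A call with a gripper value outside its range is refused whole. The fingers move at their own pace and stop on an object; "grip_force" is the grip in N (left out, the last holds). Time passes only in rows, so rows that repeat a pose let the fingers close. It gives the time, the measured TCP pose, the force and the opening at its end, in the units of the state.
- observe(): the state, without advancing time (a new reading comes with each control period).
- snapshot(name): name is "scene" or "side" or "wrist"; returns a dict with "pixels" (384x512x3 uint8, red, green, blue), "K" (3x3 intrinsics, pixels), "origin" and "attitude" of the camera in the world. Camera axes: x right, y up, looking along -z (the intrinsics and any distortion apply to the point x, -y, -z); pixel columns grow to the right and rows downward; lengths in mm; the calibration is good to about 2 mm. A picture is of the moment at which its call begins. There is no depth.
- job_done(): hands the job in, once; it reports no verdict.
Trained networks look in a picture, given as the dict that the camera call returned (one of the last four; its "shot" number tells which), for a name from the list of things; names that differ only in an ending like _2 or _b are one class to them, and where a whole thing is asked for, a point or a joint stands for the part that bears it (a point fixed in the world has none). Each returns a list of dicts, best first, with "confidence" (0 to 1); they miss things now and then, are a little off and sometimes report something else, mostly with a low value. They report only what shows in the picture. A call takes as long as a camera call. They do not tell look-alikes from the thing itself.
- spot_in(picture, target): "point" ([row, column] in pixels, amid what is visible of it).
- place_of(picture, target): "point" ([row, column] in pixels: a listed point, or the origin of a listed thing).
The state is a dict: "time_s": time; "joints": joint angles; "joint_velocities": joint speeds; "joint_torque": joint torques, N m; "tool_pos": TCP position; "orientation": TCP orientation; "force": force on the tool from outside, world axes, zero at the start; "moment": the same for the moment, N m; "opening": finger opening in mm.
Only numpy, scipy, OpenCV 4.12 (cv2) and the standard library are available. Lean on these libraries where they do the work, as an engineer would, in place of code of your own. Each camera call takes 0.05 s, during which the arm holds its last target. There are 200 camera calls.

TASK

The hot-air rework station is locked out: take the key with the rectangular bow from the wooden stand, push it fully home into the lock on top of the station, turn it clockwise to its stop, turn it fully back home and draw it out. Put it back upright in the stand slot it came from and let go. Be gentle: feel for the keyhole, never force the key, and leave the other two keys and everything else on the bench where they are.

Things in the scene. Friction and masses are not known exactly. Their poses are not given: they have to be found in the camera images.
- key_mid (a point): Centre of the bow (grip) of the key to use: plain steel, upright in the stand, about 60 g. The bow is a rectangular plate 30 mm wide (this frame's y), 9 mm thick (x) and 30 mm tall: it ends 15 mm above and below this point. z points up from tip to bow. Turned half round the key is the same. The other two keys have a round disc bow and a low T-bar bow.
- key: The same key, 66 mm tall; origin at the middle of its flat tip, 51 mm below the bow's centre, axes as above. At the tip a flat bit 7 mm thick (x), 24 mm wide (y), 12 mm tall; from there a round shank 7 mm in diameter runs up to the bow, whose lower edge is 36 mm above the tip.
- key_stand: Fixed wooden block 50 mm (its x) by 170 mm (y) by 35 mm tall; origin at the centre of its underside. Three slots in its top in a row at y = -55, 0, 55 mm, each 11 mm (x) by 28 mm (y) and 22 mm deep. Each holds one key upright, bow's width along the row; the bow's centre of the key to use stands 64 mm above the bench.
- station: Fixed grey box of the hot-air station, 180 mm (its x) by 220 mm (y) by 100 mm tall; origin at the centre of its underside, front at -x. On its +y side a cradle with the upright hot-air handle, 190 mm tall. In its top, over a black opening, sits the lock: a square steel plate 44 mm a side, 5 mm thick, its face 4 mm above the panel.
- keyhole_ref (a point): Where the keyhole's centre was when new, in the plane of the plate's face, 104 mm above the bench; axes as the station's. The mount is worn: the lock now sits 2 to 12 mm from here towards the front (-x), an amount this point does not show; y is true. Keyhole: plain slot 9.6 mm (x) by 28 mm (y). Rest the tip on the plate and slide towards -x until it drops in. Keep presses under 15 N.
- lock_floor (a point): Point 20 mm straight below the previous one, at the height of the lock's floor: the key is fully home when its tip rests there (bow's centre 31 mm above the plate's face); the bit is then below the plate and can turn. The lock rides on a spring: it gives downwards about 1 mm per 4 N, 7 mm at most. The key comes out only within about 0.08 rad of its home direction.
- plug (a joint): Turning part under the plate, in rad: 0 at home (in line with the keyhole), growing clockwise seen from above to 1.3 at its hard stop. Friction about 0.1 N m, no return spring. The key has 0.1 to 0.15 rad of play in it each way: turn on past the plug's angle until the moment rises sharply (by 0.2 to 0.3 N m) at the stop, likewise at home; keep it under 0.45 N m.
- key_round: Other key, round disc bow 32 mm across: leave it in its slot.
- key_tee: Other key, low T-bar bow 44 mm wide: leave it in its slot.
Not all that is in view belongs to the job. Leave any yellow look-alike of the key alone.

How it is judged:
By the outcome, as a careful person would: the job done as asked, in the order asked, and still so for the second after the job is handed in, with the robot touching nothing.
It also fails if it takes over 67 s, if anything falls off the work surface, if the arm or the gripper's body presses on something with over 40 N, if the wrist force passes 120 N, or if a joint passes its speed limit or range.

## Working session

There is one attempt and no reset: what is moved stays moved. The work goes in short steps, Python scripts to look and compute and a tool call to move; the robot and the scene stay as the last step left them, time stands still between calls to the robot, and variables do not carry over. Pictures are saved under pics/ and viewed, about 8 in all and at most 12, crops included, and the job is handed in when it is done.

Besides the shell and the picture viewer there is one more tool, called after "Emit:" by a JSON object that holds its "fn" and its "kwargs". servo_tool: Moves the arm, as the interface text tells. Its arguments: {"type":"object","properties":{"targets":{"type":"array","items":{"type":"object","properties":{"dx":{"type":"number"},"dy":{"type":"number"},"dz":{"type":"number"},"turn":{"type":"number"},"claw":{"type":"number"}}}},"grip_force":{"type":"number"}},"required":["targets"]}

```bash
mkdir -p pics
cat > h.py <<'E'
from plant import *
import numpy as np, cv2
def snap(n,f=None):
    p=snapshot(n)
    if f: cv2.imwrite('pics/'+f,p['pixels'][:,:,::-1])
    return p
def ray(p,rc):
    K=np.array(p['K']);R=np.array(p['attitude'])
    d=np.linalg.inv(K)@[rc[1],rc[0],1]; d=R@[d[0],-d[1],-d[2]]
    return np.array(p['origin']),d
def atz(p,rc,z):
    o,d=ray(p,rc); return o+d*(z-o[2])/d[2]
def proj(p,X):
    K=np.array(p['K']);R=np.array(p['attitude'])
    c=R.T@(np.array(X)-p['origin']); c=K@[c[0],-c[1],-c[2]]; return c[1]/c[2],c[0]/c[2]
E
python3 - <<'E'
from h import *
o=observe(); print({k:np.round(v,3).tolist() for k,v in o.items()})
Z={'key_mid':64,'key_stand':0,'key':13,'station':0,'keyhole_ref':104,'lock_floor':84,'key_round':13,'key_tee':13}
ims=[]
for n in ['scene','side','wrist']:
    p=snap(n,n+'0.png'); print(n,[k for k in p if k!='pixels'],np.round(p['origin']))
    ims.append(p['pixels'])
    for k in Z:
        for d in place_of(p,k)[:2]: print(n,k,np.round(d['point']),round(d['confidence'],2),np.round(atz(p,d['point'],Z[k]),1))
E
```

```text
{'time_s': 0.0, 'joints': [66.193, 34.386, -0.145, 91.679, 0.105, 54.025, -4.573], 'joint_velocities': [-0.06, -0.072, 0.029, 0.015, 0.033, -0.074, 0.044], 'joint_torque': [0.001, -77.646, 1.565, -25.801, 0.012, 0.009, -0.0], 'tool_pos': [240.799, -683.388, 252.405], 'orientation': [[0.943, 0.332, -0.001], [0.332, -0.943, 0.001], [-0.0, -0.002, -1.0]], 'force': [0.56, 0.63, -0.832], 'moment': [-0.004, 0.009, 0.016], 'opening': 85.624}
scene ['K', 'origin', 'attitude', 'shot'] [1058.  177.  841.]
scene key_mid [211. 208.] 0.83 [ 569.5 -123.2   64. ]
scene key_mid [165. 224.] 0.6 [ 448.7 -139.1   64. ]
scene key_stand [186. 196.] 0.88 [ 476.3 -199.     0. ]
scene key_stand [165. 222.] 0.65 [ 401.5 -169.8    0. ]
scene key [231. 201.] 0.64 [ 587.7 -135.1   13. ]
scene key [178. 227.] 0.59 [ 442.3 -139.1   13. ]
scene station [274. 330.] 0.87 [584.  135.4   0. ]
scene keyhole_ref [224. 327.] 0.63 [547.1 107.2 104. ]
scene lock_floor [233. 324.] 0.57 [553.7 106.7  84. ]
scene lock_floor [273. 329.] 0.49 [629.8 137.7  84. ]
scene key_round [183. 198.] 0.66 [ 476.1 -192.5   13. ]
scene key_tee [182. 175.] 0.67 [ 490.3 -242.6   13. ]
scene key_tee [273. 334.] 0.6 [587.  142.3  13. ]
side ['K', 'origin', 'attitude', 'shot'] [ 296. -556.  404.]
side key_mid [249. 327.] 0.97 [ 570.  -148.5   64. ]
side key_mid [264. 256.] 0.79 [ 459.7 -137.7   64. ]
side key_stand [320. 274.] 0.58 [ 466.1 -186.4    0. ]
side key [257. 248.] 0.93 [479.8 -51.3  13. ]
side key [279. 324.] 0.92 [ 564.8 -152.5   13. ]
side station [200. 265.] 0.73 [594.2 142.4   0. ]
side keyhole_ref [164. 249.] 0.75 [550.5 116.9 104. ]
side keyhole_ref [295. 253.] 0.57 [ 415.6 -238.2  104. ]
side lock_floor [168. 249.] 0.78 [558.  139.3  84. ]
side key_round [314. 280.] 0.77 [ 471.2 -192.3   13. ]
side key_tee [334. 306.] 0.57 [ 487.3 -237.9   13. ]
wrist ['K', 'origin', 'attitude', 'shot'] [ 320. -656.  376.]
```

View pics/scene0.png

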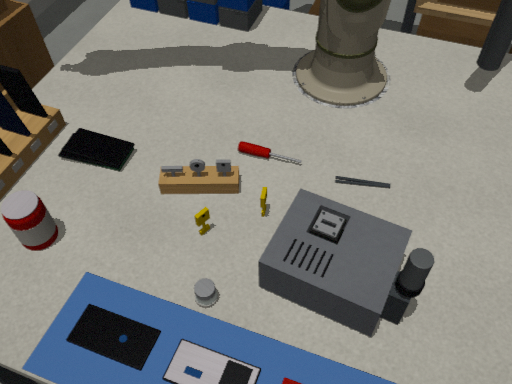

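View pics/side0.png

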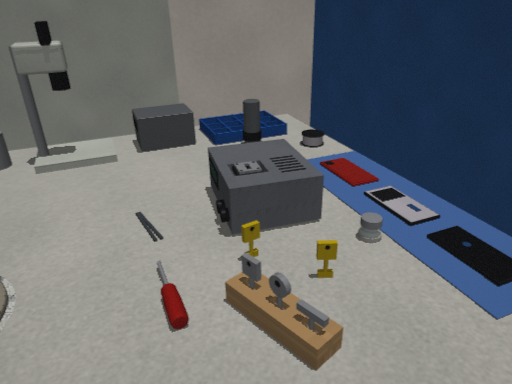

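The scene shows the wooden stand with its steel keys: T-bar at (168,172), round at (165,197) and rectangular at (165,224). Two yellow look-alikes stand nearby at (215,202) and (200,264), and the lock plate is at (223,328). The side view agrees: the steel rectangular key is at (266,252).

Run:
```python
from h import *
p=snap('wrist'); print('bore',np.round(-np.array(p['attitude'])[:,2],3), np.round(p['K'],0).tolist())
p=snap('scene')
for rc in [(192,310),(235,411),(300,378),(262,262)]: print(np.round(atz(p,rc,100)))
q=snap('side')
def tri(a,b):
    o1,d1=ray(p,a);o2,d2=ray(q,b)
    A=np.c_[d1,-d2]; t=np.linalg.lstsq(A,o2-o1,rcond=None)[0]; x=o1+d1*t[0];y=o2+d2*t[1]; return np.round((x+y)/2),np.round(np.linalg.norm(x-y),1)
print(tri((165,224),(266,252)),tri((165,197),(286,280)),tri((224,327),(164,249)))
```

```text
bore [-0.307 -0.108 -0.946] [[273.0, 0.0, 256.0], [0.0, 273.0, 190.0], [0.0, 0.0, 1.0]]
[484.  57. 100.]
[515. 254. 100.]
[660. 226. 100.]
[659.  24. 100.]
(array([ 452., -140.,   65.]), np.float64(3.2)) (array([ 470., -193.,   64.]), np.float64(2.0)) (array([548., 108., 107.]), np.float64(1.3))
```

Emit:
{"fn": "servo_tool", "kwargs": {"targets": [{"dx": 0.379,"dy": -0.442,"dz": 0.02,"turn": -89,"claw": 1},{"dx": 0.379,"dy": -0.442,"dz": 0.02,"turn": -89,"claw": 1},{"dx": 0.379,"dy": -0.442,"dz": 0.02,"turn": -89,"claw": 1},{"dx": 0.379,"dy": -0.442,"dz": 0.02,"turn": -89,"claw": 1},{"dx": 0.379,"dy": -0.442,"dz": 0.02,"turn": -89,"claw": 1},{"dx": 0.379,"dy": -0.442,"dz": 0.02,"turn": -89,"claw": 1},{"dx": 0.379,"dy": -0.442,"dz": 0.02,"turn": -89,"claw": 1},{"dx": 0.379,"dy": -0.442,"dz": 0.02,"turn": -89,"claw": 1},{"dx": 0.379,"dy": -0.442,"dz": 0.02,"turn": -89,"claw": 1},{"dx": 0.379,"dy": -0.442,"dz": 0.02,"turn": -89,"claw": 1}]}}

```text
time_s: 2.5
tool_pos: [422.1, -216.2, 236.4]
orientation: [[-0.27, 0.963, 0.001], [0.963, 0.27, -0.001], [-0.001, 0.001, -1.0]]
force: [0.8, -0.6, -0.6]
opening: 85.7
```

Emit:
{"fn": "servo_tool", "kwargs": {"targets": [{"dx": 0.04,"dy": 0.03,"dz": 0.02,"turn": -3},{"dx": 0.065,"dy": 0.049,"dz": 0.036,"turn": -3},{"dx": 0.065,"dy": 0.049,"dz": 0.036,"turn": -3},{"dx": 0.065,"dy": 0.049,"dz": 0.036,"turn": -3}]}}

```text
validation failed for argument at $.ta...
```

Run:
```python
from h import *
o=observe(); print(np.round(o['tool_pos'],1),np.round(o['orientation'],3).tolist(),np.round(o['joints'],1))
p=snap('wrist','w1.png')
for k,z in [('key_mid',64),('key_stand',0),('key_round',13),('key_tee',13)]:
    for d in place_of(p,k)[:2]: print(k,np.round(d['point']),round(d['confidence'],2),np.round(atz(p,d['point'],z),1))
```

```text
[ 422.1 -216.2  236.4] [[-0.27, 0.963, 0.001], [0.963, 0.27, -0.001], [-0.001, 0.001, -1.0]] [ 41.2  20.6 -27.2 123.5  14.9  38.9  19.5]
key_mid [ 20. 373.] 0.85 [488.2 -40.7  64. ]
key_mid [118. 305.] 0.75 [ 455.6 -142.2   64. ]
key_stand [152. 294.] 0.89 [ 469.1 -190.     0. ]
key_round [154. 296.] 0.87 [ 468.9 -188.9   13. ]
key_tee [153. 297.] 0.38 [ 469.4 -187.5   13. ]
```

View pics/w1.png

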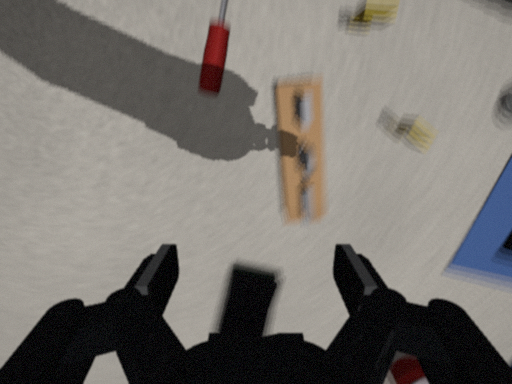

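The wrist view is blurred by motion, but it shows the stand with the key to use at about (110,305), round at (158,306) and tee at (200,306). The yellow keys are off to the right. The move was refused, perhaps because "claw" was missing, so I'll resend it.

Emit:
{"fn": "servo_tool", "kwargs": {"targets": [{"dx": 0.04,"dy": 0.03,"dz": 0.02,"turn": -3,"claw": 1},{"dx": 0.065,"dy": 0.049,"dz": 0.036,"turn": -3,"claw": 1},{"dx": 0.065,"dy": 0.049,"dz": 0.036,"turn": -3,"claw": 1},{"dx": 0.065,"dy": 0.049,"dz": 0.036,"turn": -3,"claw": 1},{"dx": 0.065,"dy": 0.049,"dz": 0.036,"turn": -3,"claw": 1}]}}

```text
time_s: 3.25
tool_pos: [451.2, -144.1, 200.2]
orientation: [[-0.312, 0.95, -0.0], [0.95, 0.312, -0.001], [-0.001, -0.001, -1.0]]
force: [-0.3, -0.5, -0.6]
opening: 85.6
```

Run:
```python
from h import *
o=observe(); print(np.round(o['tool_pos'],1),np.round(o['orientation'],3).tolist(),np.round(o['joints'],1),np.round(o['force'],1))
p=snap('wrist','w2.png')
for k,z in [('key_mid',64),('key_stand',0),('key_round',13),('key',13)]:
    for d in place_of(p,k)[:2]: print(k,np.round(d['point']),round(d['confidence'],2),np.round(atz(p,d['point'],z),1))
```

```text
[ 451.2 -144.1  200.2] [[-0.312, 0.95, -0.0], [0.95, 0.312, -0.001], [-0.001, -0.001, -1.0]] [ 30.5  23.7 -26.3 125.8  18.6  34.2   8.8] [-0.3 -0.5 -0.6]
key_mid [207. 372.] 0.84 [ 572.2 -129.4   64. ]
key_mid [ 90. 332.] 0.77 [488.8 -38.8  64. ]
key_stand [206. 262.] 0.84 [ 474.1 -188.9    0. ]
key [ 90. 320.] 0.9 [488.4 -37.8  13. ]
key [195. 353.] 0.67 [ 572.3 -135.2   13. ]
```

View pics/w2.png

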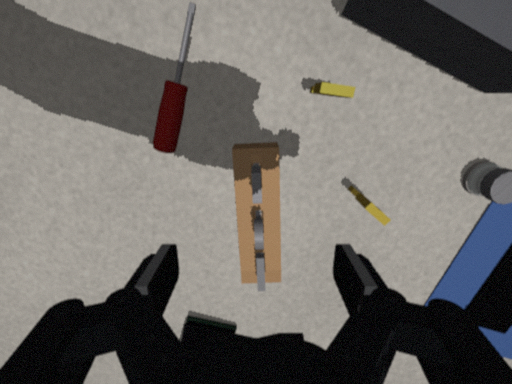

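Run:
```python
import cv2
i=cv2.imread('pics/w2.png')[135:300,222:292]; i=cv2.convertScaleAbs(i,alpha=1.6,beta=15)
cv2.imwrite('pics/w2c.png',cv2.rotate(cv2.resize(i,None,fx=4.8,fy=4.8,interpolation=cv2.INTER_CUBIC),cv2.ROTATE_90_COUNTERCLOCKWISE))
```

```text
(no output)
```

View pics/w2c.png

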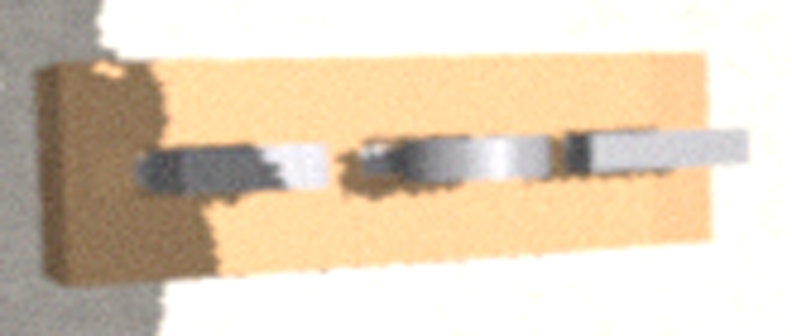

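Run:
```python
from h import *
p=snap('wrist')
f=lambda x,y,z: np.round(atz(p,(135+x/4.8-.5,292-y/4.8-.5),z),1)
c=[f(62,65,35),f(66,285,35),f(710,240,35),f(707,53,35)]
print(c, sum(c)/4,[np.linalg.norm(c[i]-c[i-1]).round() for i in range(4)])
d=(c[0]+c[1]-c[2]-c[3]); print('az',np.degrees(np.arctan2(d[1],d[0])), 'key from stand',sum(c)/4+55*d/np.linalg.norm(d))
t=[f(180,148,79),f(180,192,79),f(328,187,79),f(328,145,79)]
print(t,sum(t)/4)
```

```text
[array([ 464.3, -105.2,   35. ]), array([ 418.4, -121.3,   35. ]), array([ 478.3, -280.9,   35. ]), array([ 524.8, -264.7,   35. ])] [ 471.45  -193.025   35.   ] [np.float64(171.0), np.float64(49.0), np.float64(170.0), np.float64(49.0)]
az 110.67205230166857 key from stand [ 452.03398187 -141.56610145   35.        ]
[array([ 450.9, -125.4,   79. ]), array([ 442.9, -128.1,   79. ]), array([ 453.2, -156.9,   79. ]), array([ 461.2, -154.3,   79. ])] [ 452.05  -141.175   79.   ]
```

Emit:
{"fn": "servo_tool", "kwargs": {"targets": [{"dx": 0.0024,"dy": 0.0015,"dz": 0.04,"turn": -2.2,"claw": 1},{"dx": 0.0024,"dy": 0.0015,"dz": 0.08,"turn": -2.2,"claw": 1},{"dx": 0.0024,"dy": 0.0015,"dz": 0.105,"turn": -2.2,"claw": 1},{"dx": 0.0024,"dy": 0.0015,"dz": 0.12,"turn": -2.2,"claw": 0.7},{"dx": 0.0024,"dy": 0.0015,"dz": 0.132,"turn": -2.2,"claw": 0.5},{"dx": 0.0024,"dy": 0.0015,"dz": 0.132,"turn": -2.2,"claw": 0.4},{"dx": 0.0024,"dy": 0.0015,"dz": 0.132,"turn": -2.2,"claw": 0.35}]}}

```text
time_s: 4.25
tool_pos: [452.4, -139.5, 68.3]
orientation: [[-0.351, 0.936, -0.0], [0.936, 0.351, -0.0], [0.0, -0.0, -1.0]]
force: [-0.1, -0.1, 0.6]
opening: 30.1
```

Run:
```python
from h import *
o=observe(); print(np.round(o['tool_pos'],1),np.round(o['orientation'],3).tolist(),np.round(o['force'],1),np.round(o['moment'],2))
p=snap('wrist','w3.png')
```

```text
[ 452.4 -139.5   68.3] [[-0.351, 0.936, -0.0], [0.936, 0.351, -0.0], [0.0, -0.0, -1.0]] [-0.1 -0.1  0.6] [ 0.05 -0.01 -0.02]
```

View pics/w3.png

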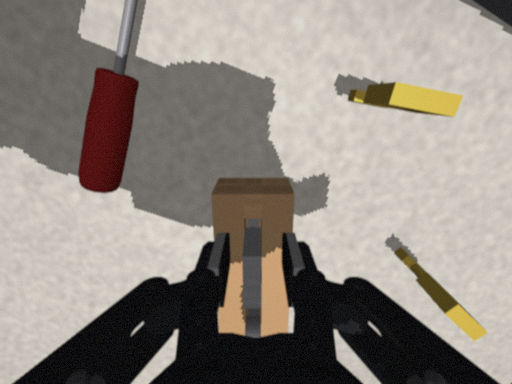

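Emit:
{"fn": "servo_tool", "kwargs": {"targets": [{"dx": -0.0015,"dy": 0,"dz": 0,"turn": 0,"claw": 0.2},{"dx": -0.0015,"claw": 0.0},{"dx": -0.0015,"claw": 0.0},{"dx": -0.0015,"claw": 0.0},{"dx": -0.0015,"claw": 0.0},{"dx": -0.0015,"claw": 0.0}], "grip_force": 80}}

```text
validation failed for argument at $.ta...
```

```bash
cat > ob.py <<'E'
from h import *
o=observe(); R=np.array(o['orientation']);print(o['time_s'],np.round(o['tool_pos'],2),'az',np.degrees(np.arctan2(R[1,0],R[0,0])).round(2),R[:,2].round(4),np.round(o['force'],2),np.round(o['moment'],3),o['opening'],'j7',o['joints'][6])
E
python3 ob.py
```

```text
4.3 [ 452.56 -139.65   68.6 ] az 110.54 [ 5.e-04 -2.e-04 -1.e+00] [0.04 0.02 0.63] [ 0.034 -0.001 -0.003] 29.82240778321596 j7 -1.9613368055609635
```

All five fields are needed in each row.

Emit:
{"fn": "servo_tool", "kwargs": {"targets": [{"dx": -0.0015,"dy": 0,"dz": 0,"turn": 0,"claw": 0.2},{"dx": -0.0015,"dy": 0,"dz": 0,"turn": 0,"claw": 0.1},{"dx": -0.0015,"dy": 0,"dz": 0,"turn": 0,"claw": 0},{"dx": -0.0015,"dy": 0,"dz": 0,"turn": 0,"claw": 0},{"dx": -0.0015,"dy": 0,"dz": 0,"turn": 0,"claw": 0},{"dx": -0.0015,"dy": 0,"dz": 0,"turn": 0,"claw": 0}], "grip_force": 80}}

```text
time_s: 4.9
tool_pos: [453.2, -141.3, 68.9]
orientation: [[-0.351, 0.937, 0.001], [0.937, 0.351, -0.001], [-0.001, 0.001, -1.0]]
force: [-1.3, -0.5, 8.0]
opening: 7.7
```

```bash
python3 ob.py
```

```text
4.9 [ 453.25 -141.35   68.93] az 110.52 [ 1.4e-03 -7.0e-04 -1.0e+00] [-1.28 -0.54  8.05] [-0.132  0.194 -0.028] 7.706084691150611 j7 -1.8187608258466885
```

Emit:
{"fn": "servo_tool", "kwargs": {"targets": [{"dx": -0.0015,"dy": 0,"dz": -0.004,"turn": 0,"claw": 0},{"dx": -0.0015,"dy": 0,"dz": -0.008,"turn": 0,"claw": 0},{"dx": -0.0015,"dy": 0,"dz": -0.014,"turn": 0,"claw": 0},{"dx": -0.0015,"dy": 0,"dz": -0.02,"turn": 0,"claw": 0},{"dx": -0.0015,"dy": 0,"dz": -0.028,"turn": 0,"claw": 0},{"dx": -0.0015,"dy": 0,"dz": -0.05,"turn": 0,"claw": 0},{"dx": -0.0015,"dy": 0,"dz": -0.09,"turn": 0,"claw": 0},{"dx": -0.0015,"dy": 0,"dz": -0.12,"turn": 0,"claw": 0},{"dx": -0.0015,"dy": 0,"dz": -0.12,"turn": 0,"claw": 0}]}}

```text
time_s: 5.8
tool_pos: [454.8, -142.6, 191.9]
orientation: [[-0.351, 0.936, 0.006], [0.937, 0.351, -0.002], [-0.004, 0.005, -1.0]]
force: [0.6, -0.6, -0.2]
opening: 7.8
```

```bash
python3 ob.py
python3 - <<'E'
from h import *
p=snap('scene','s4.png'); q=snap('side','d4.png')
a=p['pixels'][180:280,270:400]; b=q['pixels'][140:230,200:310]
a=cv2.resize(a[:, :, ::-1],None,fx=4.6,fy=4.6,interpolation=cv2.INTER_CUBIC)
cv2.imwrite('pics/s4c.png',cv2.convertScaleAbs(a,alpha=1.4))
E
```

```text
5.8 [ 454.85 -142.6   191.88] az 110.53 [ 0.0057 -0.0017 -1.    ] [ 0.63 -0.57 -0.18] [-0.049 -0.034 -0.015] 7.7687923904403915 j7 8.5387407605619
```

View pics/s4c.png

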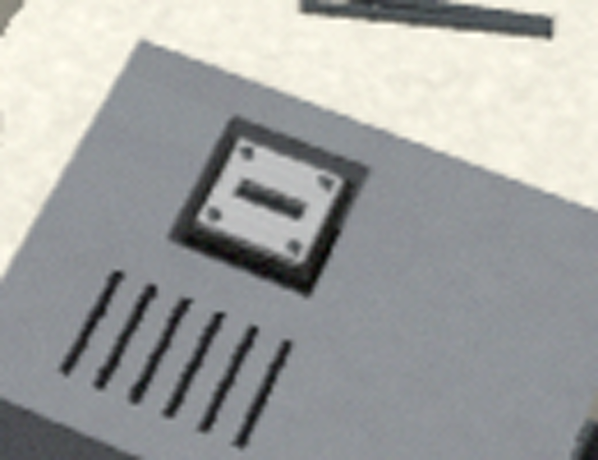

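The crop shows the lock plate with the slot centred at crop (271,199), which is scene pixel (223.3,328.9). There's a wider black gap on the +x side, so the lock has shifted towards the front.

Run:
```python
from h import *
p=snap('scene');o=np.array
f=lambda x,y,z: atz(p,(180+y/4.6-.5,270+x/4.6-.5),z)
az=lambda d:np.degrees(np.arctan2(d[1],d[0])).round(1)
l,r=f(241,190,104),f(302,210,104); print('slot',l,r,f(271,199,104),az(r-l))
c=[f(236,133,104),f(347,180,104),f(310,263,104),f(196,222,104)]; print(np.round(c,1),sum(c)/4,az(c[1]-c[0]),az(c[2]-c[3]))
e=[f(233,116,100),f(369,170,100),f(310,296,100),f(170,240,100)]; print('open',np.round(e,1),sum(e)/4)
q=[atz(p,a,100) for a in [(189,300.4),(235,411),(300,378),(262,262)]]
print('edge',np.round(q),az(q[1]-q[0]),az(f(598,210,100)-f(142,40,100)))
```

```text
slot [543.06369518  97.17744696 104.        ] [543.97455605 122.27513209 104.        ] [543.12768157 109.45585198 104.        ] 87.9
[[516.9  87.5 104. ]
 [523.9 135.2 104. ]
 [566.8 131.7 104. ]
 [563.8  84.9 104. ]] [542.85561308 109.82294869 104.        ] 81.6 86.3
open [[506.1  83.4 100. ]
 [513.2 141.9 100. ]
 [578.7 135.4 100. ]
 [572.8  77.4 100. ]] [542.71057392 109.53616715 100.        ]
edge [[483.  37. 100.]
 [515. 254. 100.]
 [660. 226. 100.]
 [659.  24. 100.]] 81.6 84.2
```

Emit:
{"fn": "servo_tool", "kwargs": {"targets": [{"dx": 0.03,"dy": 0.03,"dz": -0.008,"turn": 4,"claw": 0},{"dx": 0.06,"dy": 0.06,"dz": -0.008,"turn": 10,"claw": 0},{"dx": 0.09,"dy": 0.09,"dz": -0.008,"turn": 16,"claw": 0},{"dx": 0.12,"dy": 0.12,"dz": -0.008,"turn": 22,"claw": 0},{"dx": 0.15,"dy": 0.145,"dz": -0.008,"turn": 26,"claw": 0},{"dx": 0.159,"dy": 0.154,"dz": -0.008,"turn": 26,"claw": 0},{"dx": 0.159,"dy": 0.154,"dz": -0.008,"turn": 26,"claw": 0},{"dx": 0.159,"dy": 0.154,"dz": -0.008,"turn": 26,"claw": 0},{"dx": 0.159,"dy": 0.154,"dz": -0.008,"turn": 26,"claw": 0}]}}

```text
time_s: 6.85
tool_pos: [540.9, 58.6, 195.5]
orientation: [[0.096, 0.995, -0.002], [0.995, -0.096, -0.001], [-0.001, -0.002, -1.0]]
force: [-0.7, -0.5, 0.0]
opening: 8.1
```

```bash
python3 ob.py
python3 - <<'E'
from h import *
p=snap('wrist','w5.png'); import pickle; pickle.dump({k:p[k] for k in p if k!='pixels'},open('w5.pkl','wb'))
a=proj(p,(543,109.6,104)); print(a)
r,c=int(a[0]),int(a[1]); r0,c0=max(0,r-70),max(0,c-75)
i=p['pixels'][r0:r0+150,c0:c0+150,::-1]; print(r0,c0)
cv2.imwrite('pics/w5c.png',cv2.resize(i,None,fx=4,fy=4,interpolation=cv2.INTER_CUBIC))
E
```

```text
6.85 [540.95  58.63 195.5 ] az 84.46 [-0.0017 -0.0012 -1.    ] [-0.66 -0.54  0.03] [-0.023  0.009 -0.031] 8.138665694855941 j7 -33.11978345997934
(np.float64(140.43326607789382), np.float64(251.44139086158373))
70 176
```

View pics/w5c.png

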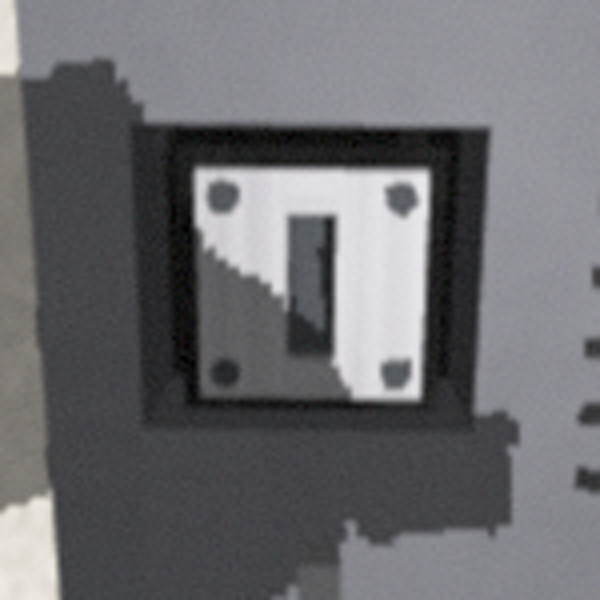

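Run:
```python
from h import *
import pickle; p=pickle.load(open('w5.pkl','rb'))
f=lambda x,y,z: atz(p,(70+y/4-.5,176+x/4-.5),z)
az=lambda d:np.degrees(np.arctan2(d[1],d[0])).round(1)
s=[f(289,215,104),f(337,215,104),f(335,355,104),f(287,355,104)]
print(np.round(s,1),sum(s)/4,az(s[0]-s[3]),az(s[1]-s[2]),[np.linalg.norm(s[i]-s[i-1]).round(1) for i in range(4)])
c=[f(193,168,104),f(432,168,104),f(422,403,104),f(199,401,104)]
print(np.round(c,1),sum(c)/4,az(c[0]-c[3]),az(c[1]-c[2]),az(c[1]-c[0])+90,az(c[2]-c[3])+90,[np.linalg.norm(c[i]-c[i-1]).round(1) for i in range(4)])
e=[f(132,127,100),f(490,128,100),f(475,428,100),f(146,424,100)]
print(np.round(e,1),sum(e)/4,az(e[0]-e[3]),az(e[1]-e[2]),az(e[1]-e[0])+90)
```

```text
[[541.5 122.9 104. ]
 [550.7 122.  104. ]
 [547.8  94.9 104. ]
 [538.2  95.8 104. ]] [544.54326147 108.91645165 104.        ] 83.0 83.9 [np.float64(27.3), np.float64(9.2), np.float64(27.2), np.float64(9.6)]
[[524.4 133.3 104. ]
 [569.3 128.9 104. ]
 [564.4  83.4 104. ]
 [519.5  88.2 104. ]] [544.39204823 108.41858316 104.        ] 83.8 83.8 84.4 83.9 [np.float64(45.4), np.float64(45.1), np.float64(45.8), np.float64(45.1)]
[[513.4 141.7 100. ]
 [581.1 134.9 100. ]
 [575.2  75.9 100. ]
 [507.3  83.3 100. ]] [544.26631551 108.93151811 100.        ] 84.0 84.3 84.3
```

Emit:
{"fn": "servo_tool", "kwargs": {"targets": [{"dx": 0.03,"dy": 0.003,"dz": 0,"turn": 0.4,"claw": 0},{"dx": 0.051,"dy": 0.003,"dz": 0.01,"turn": 0.4,"claw": 0},{"dx": 0.051,"dy": 0.003,"dz": 0.025,"turn": 0.4,"claw": 0},{"dx": 0.051,"dy": 0.003,"dz": 0.03,"turn": 0.4,"claw": 0},{"dx": 0.051,"dy": 0.003,"dz": 0.03,"turn": 0.4,"claw": 0},{"dx": 0.051,"dy": 0.003,"dz": 0.03,"turn": 0.4,"claw": 0},{"dx": 0.051,"dy": 0.003,"dz": 0.03,"turn": 0.4,"claw": 0}]}}

```text
time_s: 7.6
tool_pos: [549.9, 110.4, 166.7]
orientation: [[0.103, 0.995, 0.001], [0.995, -0.103, -0.0], [0.0, 0.001, -1.0]]
force: [-0.0, 1.0, -0.9]
opening: 8.0
```

```bash
python3 ob.py;  python3 - <<'E'
from h import *
p=snap('side','d6.png'); q=snap('wrist','w6.png')
a=p['pixels'][110:200,190:310,::-1]; b=q['pixels'][100:380,130:400,::-1]
a=cv2.resize(a,(480,360),interpolation=cv2.INTER_CUBIC); b=cv2.resize(b,(318,360))
cv2.imwrite('pics/c6.png',np.hstack([a,b[:,:,:]]))
E
```

```text
7.6 [549.89 110.42 166.68] az 84.09 [ 7.e-04 -0.e+00 -1.e+00] [-0.03  1.04 -0.87] [-0.022  0.067 -0.015] 8.034499623146964 j7 -39.532613957980786
```

View pics/c6.png

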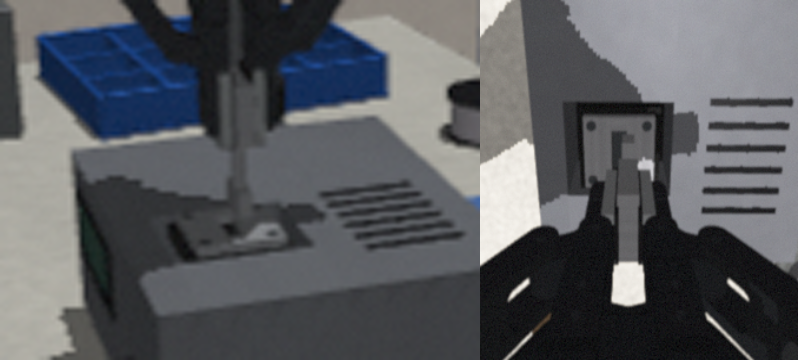

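The key hangs upright just above the plate, slightly to the +x side of the slot. Next I lower it to touch.

Emit:
{"fn": "servo_tool", "kwargs": {"targets": [{"dx": -0.001,"dy": 0,"dz": 0.002,"turn": 0,"claw": 0},{"dx": -0.001,"dy": 0,"dz": 0.004,"turn": 0,"claw": 0},{"dx": -0.001,"dy": 0,"dz": 0.006,"turn": 0,"claw": 0},{"dx": -0.001,"dy": 0,"dz": 0.007,"turn": 0,"claw": 0},{"dx": -0.001,"dy": 0,"dz": 0.007,"turn": 0,"claw": 0}]}}

```text
time_s: 8.2
tool_pos: [549.4, 110.1, 159.0]
orientation: [[0.102, 0.995, -0.0], [0.995, -0.102, -0.0], [-0.0, -0.0, -1.0]]
force: [-0.7, -0.6, 1.6]
opening: 8.2
```

```bash
python3 ob.py
```

```text
8.2 [549.44 110.09 159.02] az 84.16 [-2.e-04 -2.e-04 -1.e+00] [-0.66 -0.62  1.56] [-0.141  0.137  0.038] 8.233740752446332 j7 -39.79815830262872
```

Emit:
{"fn": "servo_tool", "kwargs": {"targets": [{"dx": 0,"dy": 0,"dz": 0.001,"turn": 0,"claw": 0},{"dx": 0,"dy": 0,"dz": 0.0015,"turn": 0,"claw": 0},{"dx": 0,"dy": 0,"dz": 0.0015,"turn": 0,"claw": 0}]}}

```text
time_s: 8.5
tool_pos: [549.5, 110.1, 157.9]
orientation: [[0.102, 0.995, 0.0], [0.995, -0.102, -0.0], [-0.0, 0.0, -1.0]]
force: [-1.7, -1.8, 5.4]
opening: 7.6
```

```bash
python3 ob.py
```

```text
8.5 [549.46 110.12 157.85] az 84.16 [ 1.e-04 -2.e-04 -1.e+00] [-1.7  -1.81  5.37] [-0.192  0.47   0.038] 7.591368133096013 j7 -39.86625763338996
```

Emit:
{"fn": "servo_tool", "kwargs": {"targets": [{"dx": 0,"dy": -0.0007,"dz": 0,"turn": 0,"claw": 0},{"dx": -0.0005,"dy": -0.0014,"dz": 0,"turn": 0,"claw": 0},{"dx": -0.0005,"dy": -0.002,"dz": 0,"turn": 0,"claw": 0},{"dx": -0.0005,"dy": -0.0026,"dz": 0,"turn": 0,"claw": 0},{"dx": -0.0005,"dy": -0.0026,"dz": 0,"turn": 0,"claw": 0}]}}

```text
time_s: 9.0
tool_pos: [547.8, 110.2, 158.0]
orientation: [[0.102, 0.995, 0.002], [0.995, -0.102, 0.001], [0.001, 0.002, -1.0]]
force: [2.5, 0.3, 5.4]
opening: 7.8
```

```bash
python3 ob.py
```

```text
9.0 [547.77 110.21 158.02] az 84.15 [ 2.e-03  7.e-04 -1.e+00] [2.5  0.32 5.4 ] [-0.083 -0.895  0.025] 7.825943003045701 j7 -39.97109332385517
```

Emit:
{"fn": "servo_tool", "kwargs": {"targets": [{"dx": 0,"dy": -0.0007,"dz": 0,"turn": 0,"claw": 0},{"dx": -0.0003,"dy": -0.0013,"dz": 0,"turn": 0,"claw": 0},{"dx": -0.0003,"dy": -0.002,"dz": 0,"turn": 0,"claw": 0},{"dx": -0.0003,"dy": -0.002,"dz": 0,"turn": 0,"claw": 0}]}}

```text
time_s: 9.4
tool_pos: [544.2, 109.8, 157.3]
orientation: [[0.102, 0.995, -0.001], [0.995, -0.102, -0.0], [-0.0, -0.001, -1.0]]
force: [-1.1, 0.6, -0.2]
opening: 7.8
```

```bash
python3 ob.py
```

```text
9.4 [544.23 109.82 157.34] az 84.16 [-1.2e-03 -3.0e-04 -1.0e+00] [-1.09  0.59 -0.22] [-0.038 -0.019  0.012] 7.833828657088726 j7 -40.05515000791849
```

The force vanished at x=544.2, matching the slot position from vision, so the tip has dropped in. I'll descend gently.

Emit:
{"fn": "servo_tool", "kwargs": {"targets": [{"dx": 0,"dy": 0,"dz": 0.0015,"turn": 0,"claw": 0},{"dx": 0,"dy": 0,"dz": 0.003,"turn": 0,"claw": 0},{"dx": 0,"dy": 0,"dz": 0.0045,"turn": 0,"claw": 0},{"dx": 0,"dy": 0,"dz": 0.0045,"turn": 0,"claw": 0}]}}

```text
time_s: 9.8
tool_pos: [544.4, 109.7, 152.6]
orientation: [[0.102, 0.995, -0.001], [0.995, -0.102, -0.0], [-0.0, -0.001, -1.0]]
force: [0.3, -0.5, -0.9]
opening: 7.9
```

```bash
python3 ob.py
```

```text
9.8 [544.43 109.73 152.59] az 84.16 [-1.1e-03 -3.0e-04 -1.0e+00] [ 0.35 -0.45 -0.94] [ 0.004  0.026 -0.072] 7.906926772634191 j7 -40.2739751479886
```

Emit:
{"fn": "servo_tool", "kwargs": {"targets": [{"dx": 0,"dy": 0,"dz": 0.002,"turn": 0,"claw": 0},{"dx": 0,"dy": 0,"dz": 0.004,"turn": 0,"claw": 0},{"dx": 0,"dy": 0,"dz": 0.006,"turn": 0,"claw": 0},{"dx": 0,"dy": 0,"dz": 0.008,"turn": 0,"claw": 0},{"dx": 0,"dy": 0,"dz": 0.01,"turn": 0,"claw": 0},{"dx": 0,"dy": 0,"dz": 0.01,"turn": 0,"claw": 0}]}}

```text
time_s: 10.4
tool_pos: [544.7, 109.8, 142.8]
orientation: [[0.102, 0.995, -0.0], [0.995, -0.102, -0.0], [-0.0, -0.0, -1.0]]
force: [0.6, -0.4, 0.2]
opening: 8.0
```

```bash
python3 ob.py
```

```text
10.4 [544.71 109.81 142.79] az 84.16 [-5.e-04 -1.e-04 -1.e+00] [ 0.6  -0.44  0.24] [ 0.008 -0.004  0.003] 8.006394855533701 j7 -40.756148976696615
```

Emit:
{"fn": "servo_tool", "kwargs": {"targets": [{"dx": 0,"dy": 0,"dz": 0.0015,"turn": 0,"claw": 0},{"dx": 0,"dy": 0,"dz": 0.003,"turn": 0,"claw": 0},{"dx": 0,"dy": 0,"dz": 0.0042,"turn": 0,"claw": 0},{"dx": 0,"dy": 0,"dz": 0.0042,"turn": 0,"claw": 0}]}}

```text
time_s: 10.8
tool_pos: [544.9, 109.8, 138.9]
orientation: [[0.102, 0.995, 0.0], [0.995, -0.102, -0.0], [-0.0, 0.0, -1.0]]
force: [0.3, 0.4, 1.3]
opening: 7.8
```

```bash
python3 ob.py
```

```text
10.8 [544.89 109.82 138.91] az 84.16 [ 1.e-04 -0.e+00 -1.e+00] [0.25 0.41 1.26] [-0.089  0.156 -0.011] 7.756414858082396 j7 -40.95342188226815
```

Emit:
{"fn": "servo_tool", "kwargs": {"targets": [{"dx": 0,"dy": 0,"dz": 0.001,"turn": 0,"claw": 0},{"dx": 0,"dy": 0,"dz": 0.0015,"turn": 0,"claw": 0},{"dx": 0,"dy": 0,"dz": 0.0015,"turn": 0,"claw": 0}]}}

```text
time_s: 11.1
tool_pos: [544.9, 109.8, 137.7]
orientation: [[0.102, 0.995, 0.0], [0.995, -0.102, -0.0], [-0.0, 0.0, -1.0]]
force: [-1.9, 0.3, 7.7]
opening: 8.1
```

```bash
python3 ob.py
```

```text
11.1 [544.93 109.83 137.74] az 84.16 [ 4.e-04 -1.e-04 -1.e+00] [-1.9   0.26  7.75] [-0.155  0.362 -0.006] 8.06287491637163 j7 -41.02449481093042
```

Fully home, 20 mm below first contact at about 8 N. Now I turn clockwise.

Emit:
{"fn": "servo_tool", "kwargs": {"targets": [{"dx": 0,"dy": 0,"dz": 0,"turn": 4,"claw": 0},{"dx": 0,"dy": 0,"dz": 0,"turn": 8,"claw": 0},{"dx": 0,"dy": 0,"dz": 0,"turn": 12,"claw": 0},{"dx": 0,"dy": 0,"dz": 0,"turn": 16,"claw": 0},{"dx": 0,"dy": 0,"dz": 0,"turn": 20,"claw": 0},{"dx": 0,"dy": 0,"dz": 0,"turn": 25,"claw": 0}]}}

```text
time_s: 11.7
tool_pos: [544.6, 110.1, 137.7]
orientation: [[0.515, 0.857, -0.0], [0.857, -0.515, 0.0], [0.0, -0.0, -1.0]]
force: [-3.2, 1.2, 6.5]
opening: 7.8
```

```bash
python3 ob.py
```

```text
11.7 [544.59 110.12 137.75] az 59.03 [-1.e-04  2.e-04 -1.e+00] [-3.18  1.18  6.5 ] [0.153 0.557 0.147] 7.81766215265794 j7 -58.784695669947304
```

Emit:
{"fn": "servo_tool", "kwargs": {"targets": [{"dx": 0,"dy": 0,"dz": 0,"turn": 5,"claw": 0},{"dx": 0,"dy": 0,"dz": 0,"turn": 10,"claw": 0},{"dx": 0,"dy": 0,"dz": 0,"turn": 15,"claw": 0},{"dx": 0,"dy": 0,"dz": 0,"turn": 20,"claw": 0},{"dx": 0,"dy": 0,"dz": 0,"turn": 25,"claw": 0},{"dx": 0,"dy": 0,"dz": 0,"turn": 30,"claw": 0},{"dx": 0,"dy": 0,"dz": 0,"turn": 35,"claw": 0},{"dx": 0,"dy": 0,"dz": 0,"turn": 40,"claw": 0},{"dx": 0,"dy": 0,"dz": 0,"turn": 45,"claw": 0}]}}

```text
time_s: 12.6
tool_pos: [545.0, 109.8, 137.8]
orientation: [[0.97, 0.242, 0.001], [0.242, -0.97, 0.0], [0.001, 0.0, -1.0]]
force: [-1.1, -0.7, 6.8]
opening: 7.8
```

```bash
python3 ob.py
```

```text
12.6 [545.01 109.77 137.82] az 13.98 [ 6.e-04  0.e+00 -1.e+00] [-1.14 -0.71  6.82] [-0.276  0.212  0.097] 7.760697321376809 j7 -89.61362429589575
```

Turned 70° with the moment still at friction level. Now small steps to the stop.

Emit:
{"fn": "servo_tool", "kwargs": {"targets": [{"dx": 0,"dy": 0,"dz": 0,"turn": 3,"claw": 0},{"dx": 0,"dy": 0,"dz": 0,"turn": 6,"claw": 0},{"dx": 0,"dy": 0,"dz": 0,"turn": 9,"claw": 0},{"dx": 0,"dy": 0,"dz": 0,"turn": 9,"claw": 0}]}}

```text
time_s: 13.0
tool_pos: [545.0, 109.7, 137.8]
orientation: [[0.996, 0.088, 0.001], [0.088, -0.996, -0.0], [0.001, 0.0, -1.0]]
force: [-1.5, -1.2, 6.1]
opening: 7.7
```

```bash
python3 ob.py
```

```text
13.0 [545.01 109.65 137.81] az 5.07 [ 6.e-04 -2.e-04 -1.e+00] [-1.52 -1.23  6.07] [-0.335  0.244  0.081] 7.744157494478049 j7 -95.6109730573423
```

Emit:
{"fn": "servo_tool", "kwargs": {"targets": [{"dx": 0,"dy": 0,"dz": 0,"turn": 1,"claw": 0},{"dx": 0,"dy": 0,"dz": 0,"turn": 2,"claw": 0},{"dx": 0,"dy": 0,"dz": 0,"turn": 2,"claw": 0}]}}

```text
time_s: 13.3
tool_pos: [545.0, 109.6, 137.8]
orientation: [[0.999, 0.055, 0.001], [0.055, -0.999, -0.0], [0.001, 0.0, -1.0]]
force: [-1.0, -0.5, 6.2]
opening: 8.0
```

```bash
python3 ob.py
```

```text
13.3 [545.04 109.61 137.81] az 3.14 [ 6.e-04 -2.e-04 -1.e+00] [-0.97 -0.5   6.22] [-0.353  0.236  0.114] 8.009417896513828 j7 -96.90650318678163
```

Emit:
{"fn": "servo_tool", "kwargs": {"targets": [{"dx": 0,"dy": 0,"dz": 0,"turn": 1,"claw": 0},{"dx": 0,"dy": 0,"dz": 0,"turn": 1.5,"claw": 0},{"dx": 0,"dy": 0,"dz": 0,"turn": 1.5,"claw": 0}]}}

```text
time_s: 13.6
tool_pos: [545.0, 109.6, 137.8]
orientation: [[1.0, 0.029, 0.001], [0.029, -1.0, -0.0], [0.001, 0.0, -1.0]]
force: [-1.4, -0.8, 6.3]
opening: 7.7
```

```bash
python3 ob.py
```

```text
13.6 [545.04 109.61 137.81] az 1.65 [ 6.e-04 -1.e-04 -1.e+00] [-1.37 -0.75  6.3 ] [-0.324  0.262  0.112] 7.746059505923048 j7 -97.90263239300018
```

Emit:
{"fn": "servo_tool", "kwargs": {"targets": [{"dx": 0,"dy": 0,"dz": 0,"turn": 1,"claw": 0},{"dx": 0,"dy": 0,"dz": 0,"turn": 1.5,"claw": 0},{"dx": 0,"dy": 0,"dz": 0,"turn": 1.5,"claw": 0}]}}

```text
time_s: 13.9
tool_pos: [545.1, 109.6, 137.8]
orientation: [[1.0, 0.003, 0.001], [0.003, -1.0, -0.0], [0.001, 0.0, -1.0]]
force: [-1.0, -1.7, 6.7]
opening: 7.6
```

```bash
python3 ob.py
```

```text
13.9 [545.05 109.58 137.81] az 0.18 [ 6.e-04 -2.e-04 -1.e+00] [-1.04 -1.74  6.69] [-0.412  0.239  0.244] 7.602171108341413 j7 -98.89661048878706
```

Emit:
{"fn": "servo_tool", "kwargs": {"targets": [{"dx": 0,"dy": 0,"dz": 0,"turn": 0.7,"claw": 0},{"dx": 0,"dy": 0,"dz": 0,"turn": 0.7,"claw": 0}]}}

```text
time_s: 14.1
tool_pos: [545.0, 109.6, 137.8]
orientation: [[1.0, -0.009, 0.001], [-0.009, -1.0, -0.0], [0.001, 0.0, -1.0]]
force: [-1.2, -0.3, 5.3]
opening: 7.7
```

```bash
python3 ob.py
```

```text
14.1 [545.02 109.58 137.79] az -0.51 [ 6.e-04 -3.e-04 -1.e+00] [-1.2  -0.28  5.27] [-0.398  0.194  0.349] 7.663332959239953 j7 -99.3633402880182
```

At the stop, the moment rose sharply from 0.11 to 0.35 N m at 84.7°. Now I turn back.

Emit:
{"fn": "servo_tool", "kwargs": {"targets": [{"dx": 0,"dy": 0,"dz": 0,"turn": -5,"claw": 0},{"dx": 0,"dy": 0,"dz": 0,"turn": -10,"claw": 0},{"dx": 0,"dy": 0,"dz": 0,"turn": -15,"claw": 0},{"dx": 0,"dy": 0,"dz": 0,"turn": -20,"claw": 0},{"dx": 0,"dy": 0,"dz": 0,"turn": -25,"claw": 0},{"dx": 0,"dy": 0,"dz": 0,"turn": -30,"claw": 0},{"dx": 0,"dy": 0,"dz": 0,"turn": -35,"claw": 0},{"dx": 0,"dy": 0,"dz": 0,"turn": -40,"claw": 0},{"dx": 0,"dy": 0,"dz": 0,"turn": -45,"claw": 0},{"dx": 0,"dy": 0,"dz": 0,"turn": -45,"claw": 0}]}}

```text
time_s: 15.1
tool_pos: [545.0, 109.7, 137.8]
orientation: [[0.712, 0.702, 0.001], [0.702, -0.712, 0.0], [0.001, 0.0, -1.0]]
force: [-0.5, -0.6, 6.0]
opening: 7.7
```

```bash
python3 ob.py
```

```text
15.1 [545.   109.71 137.81] az 44.6 [ 5.e-04  3.e-04 -1.e+00] [-0.46 -0.56  5.99] [-0.094  0.264  0.007] 7.667627136391203 j7 -68.78085011038416
```

Emit:
{"fn": "servo_tool", "kwargs": {"targets": [{"dx": 0,"dy": 0,"dz": 0,"turn": -5,"claw": 0},{"dx": 0,"dy": 0,"dz": 0,"turn": -10,"claw": 0},{"dx": 0,"dy": 0,"dz": 0,"turn": -15,"claw": 0},{"dx": 0,"dy": 0,"dz": 0,"turn": -20,"claw": 0},{"dx": 0,"dy": 0,"dz": 0,"turn": -25,"claw": 0},{"dx": 0,"dy": 0,"dz": 0,"turn": -30,"claw": 0},{"dx": 0,"dy": 0,"dz": 0,"turn": -35,"claw": 0},{"dx": 0,"dy": 0,"dz": 0,"turn": -38,"claw": 0},{"dx": 0,"dy": 0,"dz": 0,"turn": -38,"claw": 0}]}}

```text
time_s: 16.0
tool_pos: [544.6, 110.0, 137.7]
orientation: [[0.13, 0.992, -0.0], [0.992, -0.13, 0.0], [0.0, -0.0, -1.0]]
force: [-2.6, 0.5, 6.7]
opening: 7.9
```

```bash
python3 ob.py
```

```text
16.0 [544.64 110.03 137.72] az 82.55 [-1.e-04  4.e-04 -1.e+00] [-2.62  0.52  6.73] [ 0.161  0.607 -0.035] 7.945352997184854 j7 -42.26062986424857
```

Emit:
{"fn": "servo_tool", "kwargs": {"targets": [{"dx": 0,"dy": 0,"dz": 0,"turn": -2,"claw": 0},{"dx": 0,"dy": 0,"dz": 0,"turn": -4,"claw": 0},{"dx": 0,"dy": 0,"dz": 0,"turn": -6,"claw": 0},{"dx": 0,"dy": 0,"dz": 0,"turn": -6,"claw": 0}]}}

```text
time_s: 16.4
tool_pos: [544.5, 110.1, 137.7]
orientation: [[0.026, 1.0, -0.0], [1.0, -0.026, 0.0], [0.0, -0.0, -1.0]]
force: [-2.3, -0.4, 7.2]
opening: 7.9
```

```bash
python3 ob.py
```

```text
16.4 [544.54 110.11 137.73] az 88.52 [-2.e-04  3.e-04 -1.e+00] [-2.26 -0.39  7.19] [ 0.185  0.64  -0.088] 7.862200769572504 j7 -37.9977338256519
```

Emit:
{"fn": "servo_tool", "kwargs": {"targets": [{"dx": 0,"dy": 0,"dz": 0,"turn": -1,"claw": 0},{"dx": 0,"dy": 0,"dz": 0,"turn": -2,"claw": 0},{"dx": 0,"dy": 0,"dz": 0,"turn": -2,"claw": 0}]}}

```text
time_s: 16.7
tool_pos: [544.5, 110.1, 137.7]
orientation: [[-0.009, 1.0, -0.0], [1.0, 0.009, 0.0], [0.0, -0.0, -1.0]]
force: [-2.5, 0.5, 6.7]
opening: 7.8
```

```bash
python3 ob.py
```

```text
16.7 [544.53 110.1  137.71] az 90.49 [-2.e-04  2.e-04 -1.e+00] [-2.49  0.49  6.67] [ 0.067  0.654 -0.101] 7.758463714518076 j7 -36.58464396497011
```

Emit:
{"fn": "servo_tool", "kwargs": {"targets": [{"dx": 0,"dy": 0,"dz": 0,"turn": -1,"claw": 0},{"dx": 0,"dy": 0,"dz": 0,"turn": -2,"claw": 0},{"dx": 0,"dy": 0,"dz": 0,"turn": -2,"claw": 0}]}}

```text
time_s: 17.0
tool_pos: [544.5, 110.1, 137.7]
orientation: [[-0.043, 0.999, -0.0], [0.999, 0.043, 0.0], [0.0, -0.0, -1.0]]
force: [-2.4, 0.5, 6.2]
opening: 7.8
```

```bash
python3 ob.py
```

```text
17.0 [544.49 110.09 137.73] az 92.47 [-3.e-04  2.e-04 -1.e+00] [-2.36  0.47  6.19] [ 0.164  0.688 -0.207] 7.810622356921309 j7 -35.149317815298204
```

Emit:
{"fn": "servo_tool", "kwargs": {"targets": [{"dx": 0,"dy": 0,"dz": 0,"turn": -0.8,"claw": 0},{"dx": 0,"dy": 0,"dz": 0,"turn": -0.8,"claw": 0}]}}

```text
time_s: 17.2
tool_pos: [544.5, 110.1, 137.7]
orientation: [[-0.057, 0.998, -0.0], [0.998, 0.057, 0.0], [0.0, -0.0, -1.0]]
force: [-2.6, 0.7, 7.1]
opening: 7.8
```

```bash
python3 ob.py
```

```text
17.2 [544.49 110.08 137.71] az 93.24 [-3.e-04  3.e-04 -1.e+00] [-2.65  0.69  7.06] [ 0.189  0.659 -0.365] 7.772596390723172 j7 -34.58842274528472
```

Home stop reached: the moment rose sharply to -0.37 N m. I'll bring the key back into line with the slot and draw it out.

Emit:
{"fn": "servo_tool", "kwargs": {"targets": [{"dx": 0,"dy": 0,"dz": 0,"turn": 3,"claw": 0},{"dx": 0,"dy": 0,"dz": 0,"turn": 6,"claw": 0},{"dx": 0,"dy": 0,"dz": 0,"turn": 9.2,"claw": 0},{"dx": 0,"dy": 0,"dz": 0,"turn": 9.2,"claw": 0},{"dx": 0,"dy": 0,"dz": -0.002,"turn": 9.2,"claw": 0},{"dx": 0,"dy": 0,"dz": -0.004,"turn": 9.2,"claw": 0},{"dx": 0,"dy": 0,"dz": -0.004,"turn": 9.2,"claw": 0}]}}

```text
time_s: 17.9
tool_pos: [544.8, 109.8, 141.5]
orientation: [[0.104, 0.995, -0.0], [0.995, -0.104, 0.0], [-0.0, -0.0, -1.0]]
force: [0.6, 1.0, -0.3]
opening: 7.8
```

```bash
python3 ob.py
```

```text
17.9 [544.78 109.76 141.46] az 84.06 [-1.e-04  0.e+00 -1.e+00] [ 0.61  1.03 -0.28] [ 0.023 -0.006  0.013] 7.79439146157619 j7 -40.99849769643369
```

Everything reads near zero. I'll continue up slowly through the bit's passage.

Emit:
{"fn": "servo_tool", "kwargs": {"targets": [{"dx": 0,"dy": 0,"dz": -0.002,"turn": 0,"claw": 0},{"dx": 0,"dy": 0,"dz": -0.004,"turn": 0,"claw": 0},{"dx": 0,"dy": 0,"dz": -0.006,"turn": 0,"claw": 0},{"dx": 0,"dy": 0,"dz": -0.008,"turn": 0,"claw": 0},{"dx": 0,"dy": 0,"dz": -0.008,"turn": 0,"claw": 0}]}}

```text
time_s: 18.4
tool_pos: [544.9, 109.8, 149.7]
orientation: [[0.104, 0.995, 0.0], [0.995, -0.104, 0.0], [0.0, 0.0, -1.0]]
force: [0.4, -0.3, -0.1]
opening: 7.7
```

```bash
python3 ob.py
```

```text
18.4 [544.95 109.83 149.69] az 84.05 [ 4.e-04  1.e-04 -1.e+00] [ 0.36 -0.32 -0.09] [0.043 0.007 0.041] 7.662776915049394 j7 -40.61871266989951
```

Emit:
{"fn": "servo_tool", "kwargs": {"targets": [{"dx": 0,"dy": 0,"dz": -0.003,"turn": 0,"claw": 0},{"dx": 0,"dy": 0,"dz": -0.006,"turn": 0,"claw": 0},{"dx": 0,"dy": 0,"dz": -0.01,"turn": 0,"claw": 0},{"dx": 0,"dy": 0,"dz": -0.016,"turn": 0,"claw": 0},{"dx": 0,"dy": 0,"dz": -0.03,"turn": 0,"claw": 0},{"dx": 0,"dy": 0,"dz": -0.045,"turn": 0,"claw": 0},{"dx": 0,"dy": 0,"dz": -0.045,"turn": 0,"claw": 0}]}}

```text
time_s: 19.1
tool_pos: [545.7, 110.1, 196.3]
orientation: [[0.104, 0.995, 0.003], [0.995, -0.104, 0.001], [0.001, 0.003, -1.0]]
force: [-0.0, 0.2, -0.5]
opening: 7.8
```

```bash
python3 ob.py
```

```text
19.1 [545.74 110.1  196.3 ] az 84.04 [ 3.1e-03  8.0e-04 -1.0e+00] [-0.02  0.24 -0.49] [-0.009 -0.003  0.036] 7.839982451010369 j7 -38.44979747926468
```

Emit:
{"fn": "servo_tool", "kwargs": {"targets": [{"dx": -0.03,"dy": -0.008,"dz": 0,"turn": -4,"claw": 0},{"dx": -0.07,"dy": -0.018,"dz": 0,"turn": -8,"claw": 0},{"dx": -0.11,"dy": -0.028,"dz": 0,"turn": -13,"claw": 0},{"dx": -0.15,"dy": -0.038,"dz": 0,"turn": -18,"claw": 0},{"dx": -0.19,"dy": -0.048,"dz": 0,"turn": -22,"claw": 0},{"dx": -0.23,"dy": -0.058,"dz": 0,"turn": -26.4,"claw": 0},{"dx": -0.26,"dy": -0.066,"dz": 0,"turn": -26.4,"claw": 0},{"dx": -0.26,"dy": -0.066,"dz": 0.03,"turn": -26.4,"claw": 0},{"dx": -0.26,"dy": -0.066,"dz": 0.06,"turn": -26.4,"claw": 0},{"dx": -0.26,"dy": -0.066,"dz": 0.06,"turn": -26.4,"claw": 0}]}}

```text
time_s: 20.1
tool_pos: [450.5, -142.0, 131.8]
orientation: [[-0.349, 0.937, -0.005], [0.937, 0.349, 0.001], [0.003, -0.004, -1.0]]
force: [-0.4, -0.0, -0.9]
opening: 7.8
```

```bash
python3 ob.py
```

```text
20.1 [ 450.55 -141.96  131.79] az 110.43 [-0.0049  0.0014 -1.    ] [-0.35 -0.04 -0.91] [ 0.033  0.026 -0.023] 7.813384742313757 j7 2.8574783956391676
```

Emit:
{"fn": "servo_tool", "kwargs": {"targets": [{"dx": 0,"dy": 0.001,"dz": 0.015,"turn": 0,"claw": 0},{"dx": 0,"dy": 0.001,"dz": 0.032,"turn": 0,"claw": 0},{"dx": 0,"dy": 0.001,"dz": 0.032,"turn": 0,"claw": 0},{"dx": 0,"dy": 0.001,"dz": 0.032,"turn": 0,"claw": 0},{"dx": 0,"dy": 0.001,"dz": 0.032,"turn": 0,"claw": 0}]}}

```text
time_s: 20.6
tool_pos: [453.7, -141.5, 103.4]
orientation: [[-0.35, 0.937, 0.001], [0.937, 0.35, -0.0], [-0.001, 0.001, -1.0]]
force: [0.2, -0.1, -0.8]
opening: 8.0
```

```bash
python3 ob.py
python3 - <<'E'
from h import *
p=snap('wrist','w7.png')
i=p['pixels'][150:384,160:360,::-1]
cv2.imwrite('pics/w7c.png',cv2.convertScaleAbs(cv2.resize(i,None,fx=2.5,fy=2.5,interpolation=cv2.INTER_CUBIC),alpha=1.6,beta=10))
E
```

```text
20.6 [ 453.71 -141.52  103.45] az 110.47 [ 1.2e-03 -3.0e-04 -1.0e+00] [ 0.18 -0.11 -0.8 ] [ 0.004 -0.022  0.008] 7.971393173593571 j7 -0.10629880331298669
```

View pics/w7c.png

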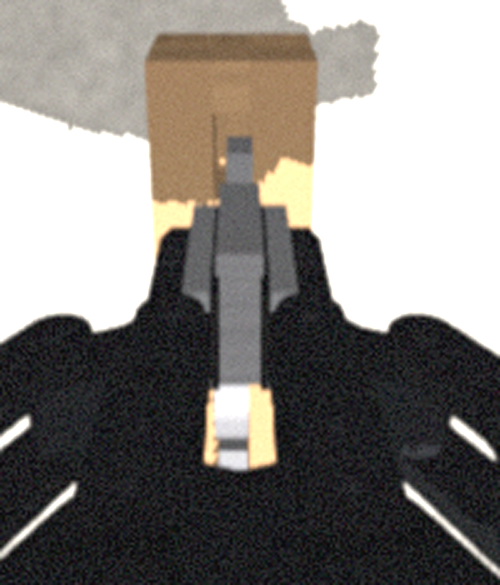

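In the crop the key tip is at x≈240 and the slot at x≈231, so the tip is about 2.2 mm too far along +tool y. I'll correct that and lower it gently.

Emit:
{"fn": "servo_tool", "kwargs": {"targets": [{"dx": 0.0003,"dy": -0.0022,"dz": 0.003,"turn": 0,"claw": 0},{"dx": 0.0003,"dy": -0.0022,"dz": 0.008,"turn": 0,"claw": 0},{"dx": 0.0003,"dy": -0.0022,"dz": 0.011,"turn": 0,"claw": 0},{"dx": 0.0003,"dy": -0.0022,"dz": 0.013,"turn": 0,"claw": 0},{"dx": 0.0003,"dy": -0.0022,"dz": 0.015,"turn": 0,"claw": 0},{"dx": 0.0003,"dy": -0.0022,"dz": 0.015,"turn": 0,"claw": 0}]}}

```text
time_s: 21.25
tool_pos: [451.0, -142.0, 87.1]
orientation: [[-0.35, 0.937, -0.001], [0.937, 0.35, 0.0], [0.0, -0.0, -1.0]]
force: [-1.2, 0.2, -1.0]
opening: 7.9
```

```bash
python3 ob.py
```

```text
21.25 [ 450.95 -141.98   87.07] az 110.47 [-6.e-04  1.e-04 -1.e+00] [-1.18  0.24 -0.99] [ 0.048  0.003 -0.029] 7.882674881994503 j7 -1.5147756487681936
```

Emit:
{"fn": "servo_tool", "kwargs": {"targets": [{"dx": 0,"dy": 0.0004,"dz": 0.003,"turn": 0,"claw": 0},{"dx": 0,"dy": 0.0004,"dz": 0.006,"turn": 0,"claw": 0},{"dx": 0,"dy": 0.0004,"dz": 0.01,"turn": 0,"claw": 0},{"dx": 0,"dy": 0.0004,"dz": 0.014,"turn": 0,"claw": 0},{"dx": 0,"dy": 0.0004,"dz": 0.016,"turn": 0,"claw": 0},{"dx": 0,"dy": 0.0004,"dz": 0.016,"turn": 0,"claw": 0}]}}

```text
time_s: 21.85
tool_pos: [451.2, -141.9, 71.0]
orientation: [[-0.35, 0.937, -0.001], [0.937, 0.35, 0.0], [0.0, -0.001, -1.0]]
force: [0.4, 0.4, -0.2]
opening: 7.8
```

```bash
python3 ob.py
```

```text
21.85 [ 451.24 -141.86   71.  ] az 110.47 [-7.e-04  1.e-04 -1.e+00] [ 0.41  0.44 -0.18] [-0.027  0.054  0.052] 7.786668195322267 j7 -2.8473521498935623
```

Emit:
{"fn": "servo_tool", "kwargs": {"targets": [{"dx": 0,"dy": 0,"dz": 0.001,"turn": 0,"claw": 0},{"dx": 0,"dy": 0,"dz": 0.002,"turn": 0,"claw": 0},{"dx": 0,"dy": 0,"dz": 0.002,"turn": 0,"claw": 0}]}}

```text
time_s: 22.15
tool_pos: [451.4, -141.9, 69.4]
orientation: [[-0.349, 0.937, 0.0], [0.937, 0.349, 0.0], [0.0, 0.0, -1.0]]
force: [0.3, 1.4, 0.0]
opening: 7.9
```

```bash
python3 ob.py
```

```text
22.15 [ 451.42 -141.95   69.36] az 110.46 [ 0.  0. -1.] [0.29 1.39 0.01] [ 0.014 -0.045 -0.033] 7.941543651177654 j7 -2.9976882172325996
```

Emit:
{"fn": "servo_tool", "kwargs": {"targets": [{"dx": 0,"dy": 0,"dz": 0.0006,"turn": 0,"claw": 0},{"dx": 0,"dy": 0,"dz": 0.0012,"turn": 0,"claw": 0},{"dx": 0,"dy": 0,"dz": 0.0012,"turn": 0,"claw": 0}]}}

```text
time_s: 22.45
tool_pos: [451.5, -142.0, 68.9]
orientation: [[-0.35, 0.937, 0.001], [0.937, 0.35, -0.001], [-0.001, 0.0, -1.0]]
force: [-2.4, 0.5, 11.3]
opening: 8.0
```

```bash
python3 ob.py
```

```text
22.45 [ 451.47 -141.98   68.93] az 110.47 [ 8.e-04 -6.e-04 -1.e+00] [-2.35  0.54 11.33] [ 0.166  0.447 -0.022] 8.047701676720875 j7 -3.0891970309721155
```

Seated at the pickup height of 68.9 mm. I'll unload and release.

Emit:
{"fn": "servo_tool", "kwargs": {"targets": [{"dx": 0,"dy": 0,"dz": -0.0006,"turn": 0,"claw": 0},{"dx": 0,"dy": 0,"dz": -0.0006,"turn": 0,"claw": 0.1},{"dx": 0,"dy": 0,"dz": -0.0006,"turn": 0,"claw": 0.2},{"dx": 0,"dy": 0,"dz": -0.0006,"turn": 0,"claw": 0.35},{"dx": 0,"dy": 0,"dz": -0.0006,"turn": 0,"claw": 0.5},{"dx": 0,"dy": 0,"dz": -0.0006,"turn": 0,"claw": 0.5},{"dx": 0,"dy": 0,"dz": -0.0006,"turn": 0,"claw": 0.5}], "grip_force": 20}}

```text
time_s: 23.15
tool_pos: [451.4, -141.9, 68.7]
orientation: [[-0.35, 0.937, -0.0], [0.937, 0.35, 0.0], [0.0, -0.0, -1.0]]
force: [-0.7, -0.0, 0.5]
opening: 42.7
```

Emit:
{"fn": "servo_tool", "kwargs": {"targets": [{"dx": 0,"dy": 0,"dz": -0.02,"turn": 0,"claw": 0.5},{"dx": 0,"dy": 0,"dz": -0.06,"turn": 0,"claw": 0.5},{"dx": 0,"dy": 0,"dz": -0.1,"turn": 0,"claw": 0.5},{"dx": 0,"dy": 0,"dz": -0.14,"turn": 0,"claw": 0.5},{"dx": 0,"dy": 0,"dz": -0.14,"turn": 0,"claw": 0.5},{"dx": 0,"dy": 0,"dz": -0.14,"turn": 0,"claw": 0.5},{"dx": 0,"dy": 0,"dz": -0.14,"turn": 0,"claw": 0.5}]}}

```text
time_s: 23.85
tool_pos: [450.7, -142.1, 208.0]
orientation: [[-0.349, 0.937, -0.001], [0.937, 0.349, 0.0], [0.001, -0.001, -1.0]]
force: [0.4, 0.2, -0.6]
opening: 42.7
```

```bash
python3 ob.py
python3 - <<'E'
from h import *
p=snap('side','d9.png')['pixels']; q=snap('wrist')['pixels']
a=cv2.resize(p[130:360,150:350,::-1],(400,460)); b=cv2.resize(q[100:330,170:370,::-1],(400,460))
cv2.imwrite('pics/c9.png',np.hstack([a,cv2.convertScaleAbs(b,alpha=1.3)]))
E
```

```text
23.85 [ 450.75 -142.1   208.04] az 110.44 [-1.4e-03  1.0e-04 -1.0e+00] [ 0.42  0.19 -0.59] [-0.02   0.06  -0.039] 42.71212436454047 j7 9.161207595617437
```

View pics/c9.png

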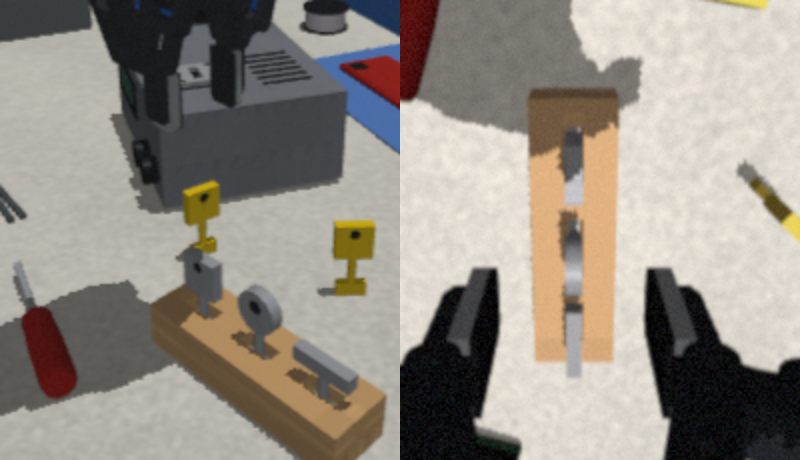

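The key stands upright in its own slot, in line with the other two, which haven't moved. The yellow keys are where they were and the gripper is clear.

```bash
python3 -c "
from plant import *
print(job_done())"
```

```text
the job is handed in; nothing more can be done
None
```

I used the steel key with the rectangular bow in the lock as asked, put it back upright in its own slot and handed the job in at about 24 s. No check failed; the hand-in reports no verdict.

- **Finding the keyhole:** I rested the tip on the plate at about 6 N and slid it towards the front. It dropped in at x ≈ 544 mm, where the camera had placed the slot.
- **Pushing home:** the tip reached the lock floor 20 mm below the plate, at about 8 N.
- **Turning:** clockwise, the moment rose from 0.11 to 0.35 N m at 84.7°, which I took as the stop. Turning back, it rose to -0.37 N m at the home end.
- **Drawing out:** I lined the key up with the slot again, and it came out with no noticeable force.
- **Putting it back:** the key seated at 68.9 mm, the same height as at pickup. I pressed at most about 11 N.
- **Last pictures:** the key is upright in its slot, and the other two keys and the yellow ones look unmoved. The gripper is open, well above everything.

On the turn back, the moment read near zero midway, where I expected about 0.1 N m of friction. The sharp rise at the home end was clear, so I took the plug as home.

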